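# Fill the kit tray for the next board

## Task

Fill the kit tray for the next board: put the screening can, both light grey flat tins and the longer of the two green terminal blocks into the tray, each lying flat on the bottom of the recess made for its shape and size. Leave the black jar and the shorter terminal block, which belong to another job, where they are.

Things in the scene. Friction and masses are not known exactly. Their poses are not given: they have to be found in the camera images.
- screening_can: Tinned sheet-steel screening can, a low box 72 x 53 mm (x by y), flat lid at 25 mm with three small round sockets rising to 33 mm; a black socket on its -x face. Grasp across the 53 mm (along y), 5 to 20 mm above its underside. The grey equipment case behind is 115 mm high: carry above it. Lies loose on the bench. Origin: centre of its underside, z up.
- large_tin: The larger of two light grey flat round tins of the same look, 60 mm in diameter, 26 mm high. Grasp across the diameter. Lies loose on the bench. Origin: centre of its underside, z up.
- small_tin: The smaller of two light grey flat round tins of the same look, 37 mm in diameter, 14 mm high. Grasp across the diameter. Lies loose on the bench. Origin: centre of its underside, z up.
- long_block: The longer of two green terminal blocks of the same look (eight ways), 12 x 40 mm (x by y), 13 mm high. Grasp it across its 12 mm depth (along its x). Grip its upper half, fingertips about 6 mm above its underside, so that the fingers clear the insert when it is set down. Lies loose on the bench. Origin: centre of its underside, z up.
- tall_jar: Black round jar, 48 mm in diameter, 37 mm high, taller than the tins. It does not belong in the tray. Lies loose on the bench. Origin: centre of its underside, z up.
- short_block: The shorter of the two green terminal blocks (six ways), 12 x 30 mm (x by y), 13 mm high. It does not belong in the tray. Lies loose on the bench. Origin: centre of its underside, z up.
- nest_can: Grey insert, 84 x 92 x 10 mm (x, y, z), one of four set two by two in a low aluminium tray 176 x 192 mm, in any order; tops and tray rim 14 mm above the bench. Black-floored recess in its middle, 4 mm deep: 69 mm along x by 86 mm along y: the screening can's place. Origin: centre of the underside, 4 mm up; recess floor 6 mm and insert top 10 mm above it. x, y along the edges.
- nest_large_tin: Grey insert, 84 x 92 x 10 mm (x, y, z), one of four set two by two in a low aluminium tray 176 x 192 mm, in any order; tops and tray rim 14 mm above the bench. Black-floored recess in its middle, 4 mm deep: round, 76 mm in diameter: the large tin's place. Origin: centre of the underside, 4 mm up; recess floor 6 mm and insert top 10 mm above it. x, y along the edges.
- nest_small_tin: Grey insert, 84 x 92 x 10 mm (x, y, z), one of four set two by two in a low aluminium tray 176 x 192 mm, in any order; tops and tray rim 14 mm above the bench. Black-floored recess in its middle, 4 mm deep: round, 53 mm in diameter: the small tin's place. Origin: centre of the underside, 4 mm up; recess floor 6 mm and insert top 10 mm above it. x, y along the edges.
- nest_block: Grey insert, 84 x 92 x 10 mm (x, y, z), one of four set two by two in a low aluminium tray 176 x 192 mm, in any order; tops and tray rim 14 mm above the bench. Black-floored recess in its middle, 4 mm deep: a slot 27 mm along x by 56 mm along y: the long terminal block's place. Origin: centre of the underside, 4 mm up; recess floor 6 mm and insert top 10 mm above it. x, y along the edges.
Mind the look-alikes: they are no part of the job. Leave any orange look-alike of the large_tin alone.

How it is judged (in metres and radians):
At the end, for the whole second after the job is handed in: Can, both tins and long block each lie flat (tilt under 0.05 rad, underside within 1.6 mm of the recess floor) in their own recess, centred within 14 mm, released and at rest; black jar and short block upright within 25 mm of where they were (horizontal distance between screening_can and nest_can below 0.014 m and z of screening_can in the frame of nest_can between 0.004 and 0.0076 m and angle between each of screening_can, large_tin, small_tin, long_block's own z axis and vertical below 0.05 rad and linear speed of each of screening_can, large_tin, small_tin, long_block below 0.02 m/s and horizontal distance between large_tin and nest_large_tin below 0.014 m and z of large_tin in the frame of nest_large_tin between 0.004 and 0.0076 m and horizontal distance between small_tin and nest_small_tin below 0.014 m and z of small_tin in the frame of nest_small_tin between 0.004 and 0.0076 m and horizontal distance between long_block and nest_block below 0.014 m and z of long_block in the frame of nest_block between 0.004 and 0.0076 m and distance of each of tall_jar, short_block from where it was at the start of the episode below 0.025 m and angle between each of tall_jar, short_block's own z axis and vertical below 0.15 rad); the robot touches nothing.
It fails at once if the tall black jar is moved more than 25 mm from where it stood (distance of tall_jar from where it was at the start of the episode above 0.025 m).
It fails at once if the shorter terminal block is moved more than 25 mm from where it stood (distance of short_block from where it was at the start of the episode above 0.025 m).
It also fails if it takes over 96 s, if anything falls off the work surface, if the arm or the gripper's body presses on something with over 40 N, if the wrist force passes 120 N, or if a joint passes its speed limit or range.

## Robot

A 6-joint arm with a two-finger parallel gripper is mounted at the origin on a cart in front of the work surface, level with it; the furniture and walls round the work are solid. World frame = base frame: x ahead of the robot, y to its left, z up, the work surface at z = 0. Lengths are in m, angles in degrees, forces in N, time in s.
With the tool pointing down it reaches from about 0.25 to 0.725 m from the base axis. Payload 9.7 kg.
Tool frame: the origin (TCP) lies midway between the tips of the shut fingers; the grasp point (between the pads) lies 19 mm behind it (bot.pinch_z is the distance from the TCP to the grasp point, in m); z points along the fingers, y is the line along which they close (so a half turn about z gives the same grasp; the last joint's range is limited). The gripper opens to 85 mm and grips with 20 to 120 N. Pads are 22 mm wide; open, the fingers measure 114 mm over their backs; the gripper's body (76 mm by 85 mm) begins 54 mm behind the grasp point. The pads swing forward as they close: fully open they stand 13 mm farther back than shut.
Start: joints at [-67.895, 4.979, 10.078, 95.1, 0, 90], TCP at [0.207, -0.51, 0.231] pointing down, gripper open.
Joint ranges: [-179.16, 179.16], [-48.56, 103.87], [-65.8, 70.77], [-126.05, 130.52], [-82.76, 87.17], [-180, 180]. Speed limits (degrees/s): [127.2, 127.2, 147.25, 180, 180, 180].

## Interface

Orientations are given as [roll, pitch, yaw] about the fixed x, y, z axes, in that order (R = Rz(yaw) Ry(pitch) Rx(roll)).
In Python, from workcell import sensors, camera, ticket, bot gives the robot as it stands.
- The arm moves only by the shell command python3 -m handwheel 'ROWS' [FORCE]. ROWS is a JSON object of lists of equal length, an entry for each row: "gripper": the opening, from -1 (shut) to 1 (fully open); "slide": the shift along the tool's x, y, z in mm, a list of three; "yaw": the turn about the tool's z in rad. A call has 1 to 8 rows; each row shifts and turns the commanded pose from where the row before left it, along the tool's axes as they then stand; what a row does not reach is not made up. A row lasts 1/12 s, in which the tool goes at most 41.7 mm and 7.16 degrees, less where a joint would pass 70% of its speed; a pose out of reach is approached as far as the arm can. A call is refused whole if a number of a shift passes 41.7 or a number of a turn 0.125, either way. A call with a gripper value outside its range is refused whole. The fingers move at their own pace and stop on an object; FORCE is the grip in N (left out, the last holds). Time passes only in rows, so rows that do not move let the fingers close. It gives the time, the measured TCP pose, the force, the opening and the grip force at its end, in the units of the state.
- sensors.get_obs(): the state, without advancing time (a new reading comes with each control period).
- camera(name): name is "scene" or "side" or "wrist"; returns a dict with "img" (420x560x3 uint8, red, green, blue), "fx", "fy", "cx", "cy" (pixels), "dist" ([k1, k2, p1, p2, k3] as OpenCV has them; the pictures are not rectified), "R" (3x3) and "t" (3): a world point X has camera coordinates R X + t. Camera axes: x right, y down, z forward; pixel columns grow to the right and rows downward; lengths in m; the calibration is good to about 2 mm. A picture is of the moment at which its call begins. There is no depth.
- ticket.job_done(): hands the job in; it is judged then, once.
The state is a dict: "time": time; "q": joint angles; "qd": joint speeds; "joint_efforts": joint torques, N m; "ee_pos": TCP position; "tcp_rot": TCP orientation; "wrist_force": force on the tool from outside, world axes, zero at the start; "torque": the same for the moment, N m; "opening": finger opening in m; "grasp_force": force on a finger pad.
Only numpy, scipy, OpenCV 4.12 (cv2) and the standard library are available. Lean on these libraries where they do the work, as an engineer would, in place of code of your own. Each camera call takes 0.05 s, during which the arm holds its last target. There are 200 camera calls.

## Working session

There is one attempt and no reset: what is moved stays moved. The work goes in short steps, Python scripts to look and compute and a shell command to move; the robot and the scene stay as the last step left them, time stands still between calls to the robot, and variables do not carry over. Pictures are saved under pics/ and viewed, at most 14 in all, crops included, and the job is handed in when it is done.

```bash
mkdir -p pics; ls
python3 - <<'E'
from workcell import sensors,camera,bot
import cv2
o=sensors.get_obs();print(o)
for n in("scene","side"):
    c=camera(n);cv2.imwrite(f"pics/{n}0.png",c["img"][:,:,::-1]);print(n,c["fx"],c["dist"],c["R"],c["t"])
E
```

```text
pics
{'time': 0.0, 'q': array([-6.78955177e+01,  5.01278239e+00,  1.00313773e+01,  9.50991923e+01,
       -9.98006466e-04,  9.00005900e+01]), 'qd': array([ 0.09148876, -0.06489481, -0.06577547, -0.06977318, -0.07199179,
       -0.00393784]), 'joint_efforts': array([-1.99770700e-03, -5.20377374e+01,  4.64811337e+01,  1.59183552e-02,
       -6.51638879e-05, -3.27740565e-06]), 'ee_pos': array([ 0.20686706, -0.50935102,  0.23053937]), 'tcp_rot': array([-1.79919403e+02,  9.98835376e-04,  2.21038937e+01]), 'wrist_force': array([0.281073  , 0.14345797, 0.2904953 ]), 'torque': array([-0.00122197,  0.02249218, -0.0156231 ]), 'grasp_force': 0.0, 'opening': 0.08559366899279443}
scene 496.5996012361018 [-0.14950863  0.          0.          0.          0.        ] [[-0.59484479 -0.80383947  0.00133436]
 [-0.43013094  0.3168956  -0.8453192 ]
 [ 0.67907809 -0.50340767 -0.53425992]] [0.3323076  0.20715951 0.84672562]
side 544.5682176501939 [0.00875964 0.         0.         0.         0.        ] [[ 0.93991207 -0.34137954  0.00503132]
 [-0.14732421 -0.41883013 -0.89603398]
 [ 0.30799494  0.84145192 -0.44395697]] [-0.43554508  0.15563623  1.34225626]
```

View pics/scene0.png

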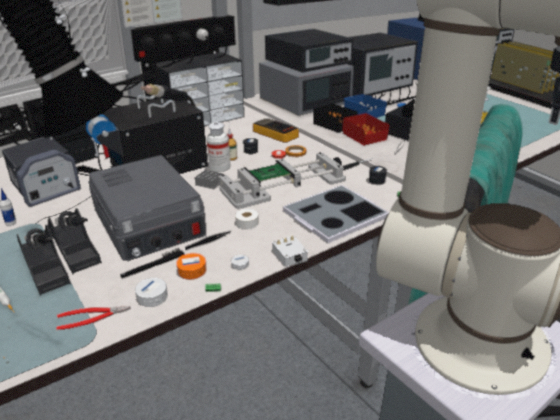

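View pics/side0.png

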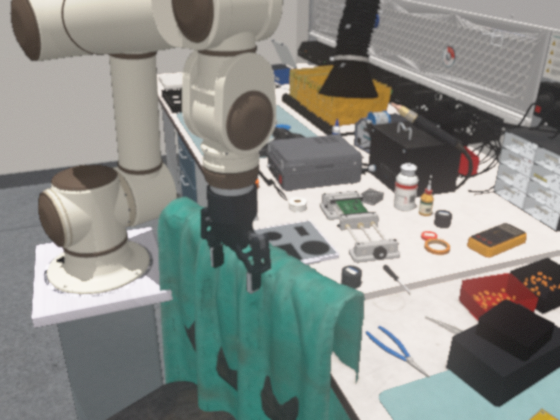

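The scene view shows a tray at about (337,212), the can at (290,250), an orange tin at (192,265) and light tins near (151,291), (240,262) and (247,218). One green block is at (213,287), and there are black round things at (377,174) and (250,146). I'll enlarge this area and cast rays.

```bash
cat > h.py <<'E'
import cv2,numpy as np
from workcell import sensors,camera,bot
def K(c): return np.array([[c["fx"],0,c["cx"]],[0,c["fy"],c["cy"]],[0,0,1.]])
def ray(c,uv,z):
    uv=np.array(uv,float).reshape(-1,1,2)
    p=cv2.undistortPoints(uv,K(c),np.array(c["dist"])).reshape(-1,2)
    R=np.array(c["R"]);t=np.array(c["t"]);C=-R.T@t
    d=np.c_[p,np.ones(len(p))]@R
    return C+d*((z-C[2])/d[:,2])[:,None]
def proj(c,X):
    return cv2.projectPoints(np.array(X,float).reshape(-1,1,3),cv2.Rodrigues(np.array(c["R"]))[0],np.array(c["t"],float),K(c),np.array(c["dist"]))[0].reshape(-1,2)
E
python3 - <<'E'
from h import *
c=camera("scene")
a=c["img"][160:320,120:400,::-1]
cv2.imwrite("pics/s1.png",cv2.resize(a,(800,457),interpolation=cv2.INTER_CUBIC))
pts=dict(t1=(151,291),t2=(240,262),t3=(247,218),orange=(192,265),gr=(213,287),can=(290,250),j1=(377,174),j2=(250,146),tray=(337,212))
for k,v in pts.items(): print(k,v,ray(c,v,0.015)[0].round(3))
c=camera("side")
for v in [(298,204),(351,276),(443,218),(297,243)]:print(v,ray(c,v,.015)[0].round(3))
E
```

```text
t1 (151, 291) [0.456 0.417 0.015]
t2 (240, 262) [0.435 0.229 0.015]
t3 (247, 218) [0.573 0.126 0.015]
orange (192, 265) [0.484 0.314 0.015]
gr (213, 287) [0.397 0.313 0.015]
can (290, 250) [0.408 0.121 0.015]
j1 (377, 174) [ 0.557 -0.284  0.015]
j2 (250, 146) [ 0.926 -0.105  0.015]
tray (337, 212) [ 0.468 -0.062  0.015]
(298, 204) [0.573 0.118 0.015]
(351, 276) [ 0.549 -0.272  0.015]
(443, 218) [ 0.925 -0.1    0.015]
(297, 243) [ 0.486 -0.09   0.015]
```

View pics/s1.png

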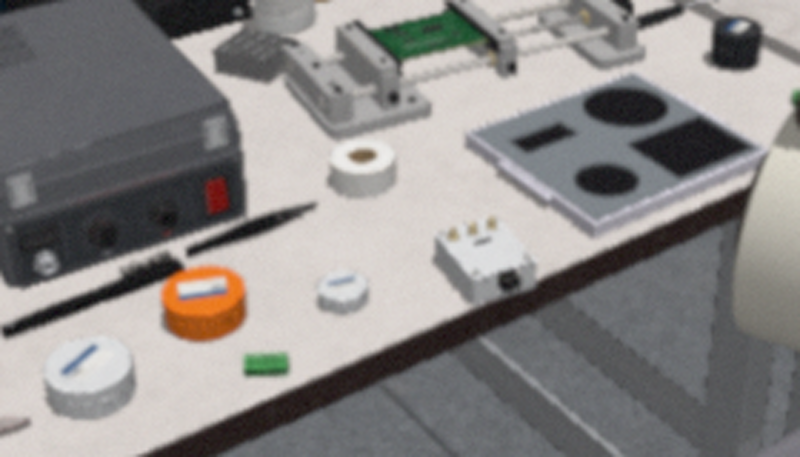

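The crop shows the large tin at (90,375) with a blue label and the small tin at (343,292). The paper roll with a brown core at (362,167) and the orange tin are decoys. The can is at (485,258). In the tray, the block slot is at (543,137), the large round at (625,105), the can recess at (692,147) and the small round at (607,180). One green block is at (267,363), and a bit of green peeks out at (798,97) next to the arm. I'll measure these now, and check the wrist view too.

```bash
cat > m.py <<'E'
from h import *
def blobs(c,mask,z,amin=20):
    n=cv2.findContours(mask.astype(np.uint8),cv2.RETR_EXTERNAL,cv2.CHAIN_APPROX_NONE)[0]
    for k in n:
        if cv2.contourArea(k)<amin: continue
        w=ray(c,k.reshape(-1,2),z)[:,:2].astype(np.float32)*1000
        (x,y),(a,b),th=cv2.minAreaRect(w); print("px",k.reshape(-1,2).mean(0).round(),"xy",round(x,1),round(y,1),"size",round(a,1),round(b,1),"ang",round(th,1))
E
python3 - <<'E'
from m import *
for n in("scene","side"):
    c=camera(n);im=c["img"];h=cv2.cvtColor(im,cv2.COLOR_RGB2HSV)
    g=(h[...,0]>50)&(h[...,0]<72)&(h[...,1]>120)&(h[...,2]>60)
    print(n,"green");blobs(c,g,.008,6)
    if n=="scene":
        d=(im.max(2)<60);d[:185]=0;d[235:]=0;d[:,:290]=0;d[:,385:]=0;print("dark");blobs(c,d,.010,30)
    else:
        d=(im.max(2)<60);d[:220]=0;d[265:]=0;d[:,:262]=0;d[:,335:]=0;print("dark");blobs(c,d,.010,20)
    if n=="scene":
        # white tin tops: contour bounding
        w=(h[...,1]<20)
c=camera("wrist");cv2.imwrite("pics/w0.png",c["img"][:,:,::-1]);print(c["R"],c["t"],c["fx"],ray(c,[(280,210)],0))
E
```

```text
scene green
px [212. 288.] xy 403.7 310.9 size 20.8 9.1 ang 54.2
px [260. 175.] xy 756.9 -23.5 size 64.0 25.9 ang 15.7
px [273. 170.] xy 754.0 -75.4 size 61.9 58.0 ang 81.9
dark
px [373. 232.] xy 355.2 -80.1 size 20.9 52.0 ang 0.2
px [332. 223.] xy 445.5 -27.3 size 46.7 39.4 ang 53.6
px [310. 208.] xy 529.4 -27.2 size 47.5 17.1 ang 89.3
px [361. 211.] xy 444.1 -118.7 size 78.6 60.3 ang 89.8
px [338. 197.] xy 528.7 -118.7 size 64.4 64.7 ang 4.9
side green
dark
[[ 0.37536049 -0.9268783  -0.00106161]
 [-0.87681245 -0.35545606  0.3238069 ]
 [-0.30050694 -0.12061348 -0.9461226 ]] [-0.54913254 -0.04152397  0.38144159] 296.83057957642177 [[ 0.16438824 -0.52534688  0.        ]]
```

View pics/w0.png

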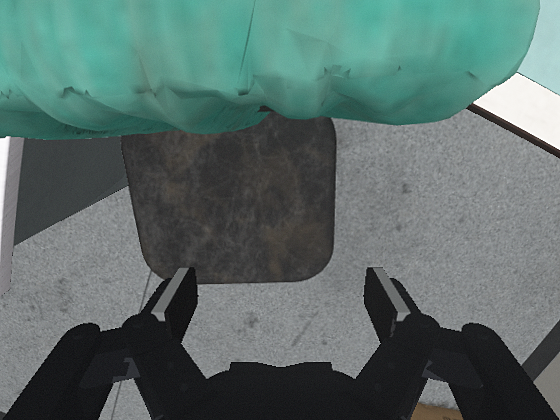

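```bash
python3 -m handwheel '{"gripper":[1,1,1,1],"slide":[[0,0,-20],[0,0,-20],[0,0,-20],[0,0,-10]],"yaw":[0.12,0.12,0.12,0.025]}' 40
python3 -m handwheel '{"gripper":[1,1,1,1,1,1,1],"slide":[[19,-36,0],[19,-36,0],[19,-36,0],[19,-36,0],[19,-36,0],[19,-36,0],[19,-36,0]],"yaw":[0,0,0,0,0,0,0]}'
python3 -m handwheel '{"gripper":[1,1,1,1,1,1,1],"slide":[[19,-36,0],[19,-36,0],[19,-36,0],[19,-36,0],[19,-36,0],[0,0,0],[0,0,0]],"yaw":[0,0,0,0,0,0,0]}'
python3 - <<'E'
from h import *
c=camera("wrist");cv2.imwrite("pics/w1.png",c["img"][:,:,::-1])
E
```

```text
time: 0.68
ee_pos: [0.207, -0.5097, 0.3037]
tcp_rot: [179.9, -0.0, -0.4]
wrist_force: [0.3, -0.6, -0.1]
opening: 0.0855
grasp_force: 0.0
time: 1.27
ee_pos: [0.3401, -0.2557, 0.3015]
tcp_rot: [180.0, -0.0, 0.0]
wrist_force: [1.5, -0.4, 0.1]
opening: 0.0852
grasp_force: 0.0
time: 1.85
ee_pos: [0.4352, -0.0755, 0.301]
tcp_rot: [-180.0, 0.0, 0.3]
wrist_force: [0.0, -0.1, -0.4]
opening: 0.0853
grasp_force: 0.0
```

View pics/w1.png

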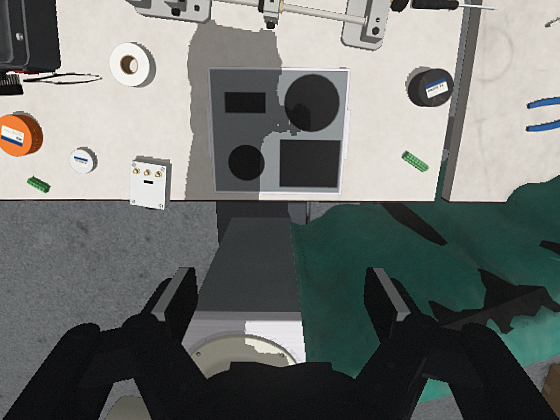

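The wrist view shows both green blocks, at (38,184) and (415,160). The right one looks longer. It also shows the small tin (84,160), can (150,184), orange tin (19,135), roll (132,65), black jar (431,87), and the tray with all four recesses. Next I'll measure all of these and make the confirming crop.

Run:
```python
from m import *
c=camera("wrist");im=c["img"];h=cv2.cvtColor(im,cv2.COLOR_RGB2HSV)
g=(h[...,0]>45)&(h[...,0]<75)&(h[...,1]>90)&(h[...,2]>40);g[200:]=0
print("green");blobs(c,g,.012,20)
d=(im.max(2)<45);d[:,:215]=0;d[:,345:]=0;d[195:]=0;d[:68]=0
print("recess");blobs(c,d,.010,100)
w=(im.max(2)<70);w[:,:400]=0;w[:,455:]=0;w[110:]=0
print("jar");blobs(c,w,.037,100)
for n,uv,z in [("tin",(84,160),.014),("can",(151,183),.025),("jar",(431,87),.03)]: print(n,ray(c,uv,z))
b=im[:,:,::-1]
r=[cv2.resize(x,(400,300),interpolation=cv2.INTER_CUBIC) for x in (b[145:205,0:80],b[130:190,375:455],b[130:220,60:180])]
cv2.imwrite("pics/w1c.png",np.vstack([np.hstack(r[:2]),np.hstack([r[2],r[2]*0])]))
```

```text
green
px [ 37. 185.] xy 410.7 304.2 size 35.8 14.6 ang 61.5
px [416. 162.] xy 445.3 -274.2 size 41.9 11.0 ang 58.2
recess
px [245. 162.] xy 442.2 -23.3 size 51.6 50.3 ang 89.9
px [314. 163.] xy 440.7 -116.5 size 68.3 84.9 ang 0.0
px [244. 102.] xy 526.3 -24.5 size 54.9 26.5 ang 89.8
px [308. 104.] xy 518.2 -107.6 size 74.5 51.4 ang 37.0
jar
px [429.  87.] xy 546.9 -269.2 size 45.9 58.7 ang 6.8
px [433.   4.] xy 643.7 -261.3 size 9.0 54.7 ang 2.8
tin [[0.44765047 0.21681722 0.014     ]]
can [[0.41470999 0.11353295 0.025     ]]
jar [[ 0.54763699 -0.27503384  0.03      ]]
```

View pics/w1c.png

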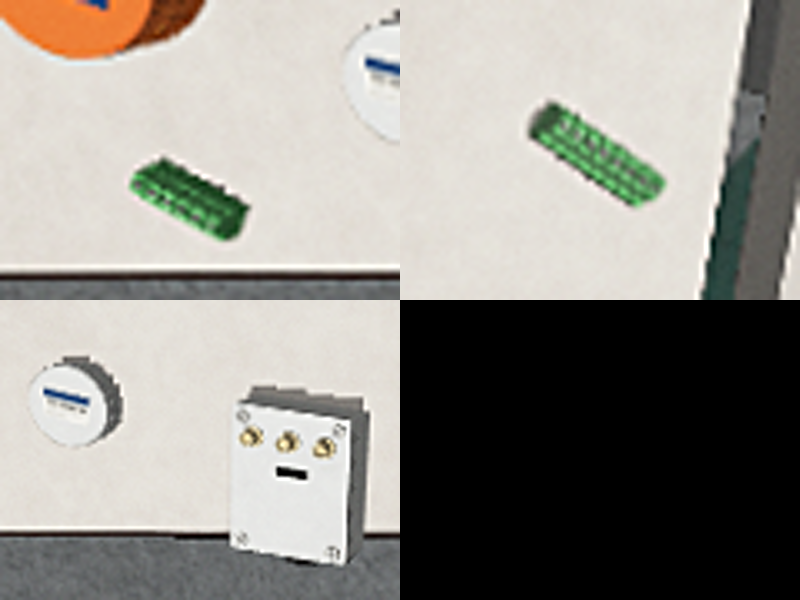

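Two green blocks: (38,184) is about 30 mm once the side face is allowed for, and (415,160) measures 42 x 11 mm, so (415,160) is the eight-way long one. The crop agrees. Of the light tins, the plain white ones with blue labels are the targets, not the orange tin or the paper roll. First I'll hover over the long block.

```bash
python3 -m handwheel '{"gripper":[1,1,1,1,1,1],"slide":[[2,33,20],[2,33,20],[2,33,20],[2,33,20],[2,33,20],[0,33,20]],"yaw":[0,0,0,0,0,0]}' 40
python3 -m handwheel '{"gripper":[1,1,1,1,1,1,1,1],"slide":[[0,0,10],[0,0,10],[0,0,10],[0,0,10],[0,0,0],[0,0,0],[0,0,0],[0,0,0]],"yaw":[-0.125,-0.125,-0.125,-0.125,-0.125,-0.125,-0.125,-0.125]}'
python3 -m handwheel '{"gripper":[1,1],"slide":[[0,0,0],[0,0,0]],"yaw":[0,0]}'
python3 - <<'E'
from m import *
c=camera("wrist");im=c["img"];h=cv2.cvtColor(im,cv2.COLOR_RGB2HSV)
g=(h[...,0]>45)&(h[...,0]<75)&(h[...,1]>90)&(h[...,2]>40)
print("green");blobs(c,g,.013,60);blobs(c,g,.006,60)
cv2.imwrite("pics/w2.png",im[:,:,::-1])
E
```

```text
time: 2.45
ee_pos: [0.4433, -0.2787, 0.1806]
tcp_rot: [180.0, -0.0, -0.1]
wrist_force: [1.6, 0.6, 0.1]
opening: 0.0853
grasp_force: 0.0
time: 3.12
ee_pos: [0.4434, -0.2771, 0.1414]
tcp_rot: [180.0, 0.0, 57.5]
wrist_force: [-0.9, 0.2, 0.2]
opening: 0.0857
grasp_force: 0.0
time: 3.28
ee_pos: [0.4438, -0.2766, 0.1415]
tcp_rot: [180.0, 0.0, 57.0]
wrist_force: [0.2, 0.9, 0.7]
opening: 0.0855
grasp_force: 0.0
green
px [282. 198.] xy 445.9 -275.0 size 41.1 11.3 ang 59.1
px [282. 198.] xy 444.7 -276.8 size 42.2 11.6 ang 59.1
```

View pics/w2.png

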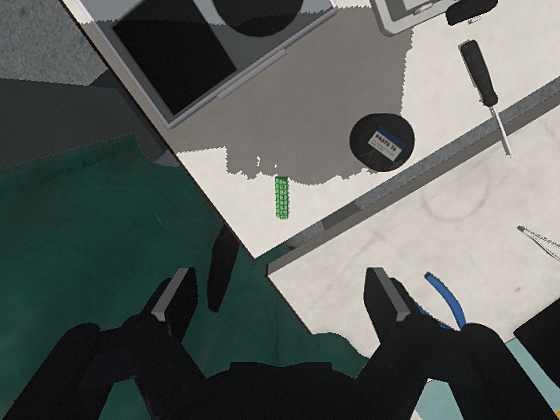

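The block is upright in the picture at (282,198), between the fingers, with the jar clear at (381,142). I'll go down and grip it.

```bash
python3 -m handwheel '{"gripper":[0.2,0,0,0,-0.2,-0.2],"slide":[[2.3,1,30],[0,0,30],[0,0,30],[0,0,25],[0,0,15],[0,0,5.5]],"yaw":[-0.03,0,0,0,0,0]}' 40
python3 -m handwheel '{"gripper":[-1,-1,-1,-1,-1,-1],"slide":[[0,0,0],[0,0,0],[0,0,0],[0,0,0],[0,0,0],[0,0,0]],"yaw":[0,0,0,0,0,0]}'
```

```text
time: 3.83
ee_pos: [0.4451, -0.2735, 0.003]
tcp_rot: [-179.8, -0.0, 58.8]
wrist_force: [-0.4, 0.2, 0.3]
opening: 0.0342
grasp_force: 0.0
time: 4.33
ee_pos: [0.4474, -0.2743, 0.0068]
tcp_rot: [179.9, 0.0, 59.0]
wrist_force: [-0.5, -0.5, 3.9]
opening: 0.009
grasp_force: 42.9
```

```bash
python3 -m handwheel '{"gripper":[-1,-1,-1,-1,-1,-1,-1,-1],"slide":[[0,0,-30],[0,0,-35],[0,0,-5],[0,0,0],[0,0,0],[0,0,0],[0,0,0],[0,0,0]],"yaw":[0,0,-0.108,-0.108,-0.108,-0.108,-0.109,0]}'
python3 -m handwheel '{"gripper":[-1,-1,-1,-1,-1,-1,-1,-1],"slide":[[38,12,0],[38,12,0],[38,12,0],[38,12,0],[38,12,0],[38,12,0],[20,8,0],[0,0,0]],"yaw":[0,0,0,0,0,0,0,0]}'
python3 - <<'E'
from m import *
c=camera("wrist");im=c["img"];cv2.imwrite("pics/w3.png",im[:,:,::-1]);print(sensors.get_obs()["ee_pos"],sensors.get_obs()["tcp_rot"])
d=(im.max(2)<45);d[260:]=0
blobs(c,d,.010,300)
E
```

```text
time: 5.0
ee_pos: [0.4469, -0.274, 0.0761]
tcp_rot: [180.0, 0.0, 90.3]
wrist_force: [0.6, -0.3, -0.8]
opening: 0.0092
grasp_force: 42.4
time: 5.67
ee_pos: [0.5277, -0.0221, 0.0759]
tcp_rot: [180.0, -0.0, 90.1]
wrist_force: [0.3, 0.2, -0.4]
opening: 0.0097
grasp_force: 42.4
[ 0.52708808 -0.02391415  0.07583162] [ 1.79992536e+02 -3.29853759e-03  9.00534688e+01]
px [168. 227.] xy 441.2 -25.1 size 52.0 51.6 ang 84.9
px [279. 228.] xy 526.0 -24.7 size 52.7 27.3 ang 89.4
px [516. 154.] xy 700.7 33.2 size 7.5 75.0 ang 82.0
px [ 86. 156.] xy 386.7 22.8 size 4.7 149.3 ang 0.5
```

View pics/w3.png

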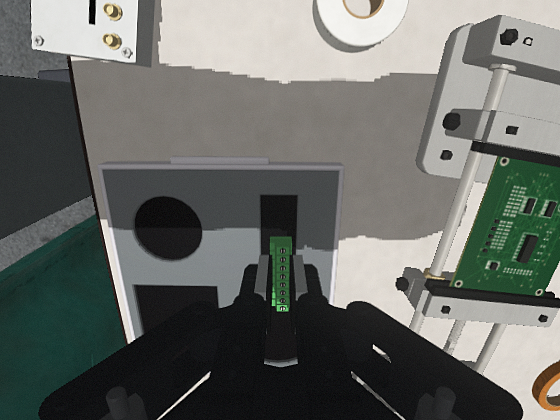

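```bash
python3 -m handwheel '{"gripper":[-1,-1,-1,-1,-1,-1],"slide":[[-1.5,0,20],[0,0,20],[0,0,12],[0,0,6.5],[0,0,0],[0,0,0]],"yaw":[0,0,0,0,0,0]}'
python3 -m handwheel '{"gripper":[-0.5,-0.3,-0.3,-0.3,0,0],"slide":[[0,0,0],[0,0,0],[0,0,0],[0,0,-10],[0,0,-35],[0,0,-35]],"yaw":[0,0,0,0,0,0]}'
python3 - <<'E'
from m import *
c=camera("wrist");im=c["img"];cv2.imwrite("pics/w4.png",im[:,:,::-1]);print(sensors.get_obs()["ee_pos"],sensors.get_obs()["tcp_rot"])
h=cv2.cvtColor(im,cv2.COLOR_RGB2HSV)
g=(h[...,0]>45)&(h[...,0]<75)&(h[...,1]>90)&(h[...,2]>40)
blobs(c,g,.023,60)
E
```

```text
time: 6.22
ee_pos: [0.5266, -0.0281, 0.0178]
tcp_rot: [180.0, 0.0, 89.9]
wrist_force: [0.0, 0.1, -0.1]
opening: 0.0095
grasp_force: 42.4
time: 6.72
ee_pos: [0.5254, -0.0274, 0.0976]
tcp_rot: [-179.8, -0.0, 90.0]
wrist_force: [1.3, -0.5, 0.8]
opening: 0.0427
grasp_force: 0.0
[ 0.52871939 -0.02753841  0.10619056] [1.79555739e+02 2.37890534e-02 9.00480288e+01]
px [283. 225.] xy 526.7 -29.4 size 43.1 11.9 ang 89.7
px [501. 211.] xy 707.4 -21.5 size 102.2 82.5 ang 81.9
```

View pics/w4.png

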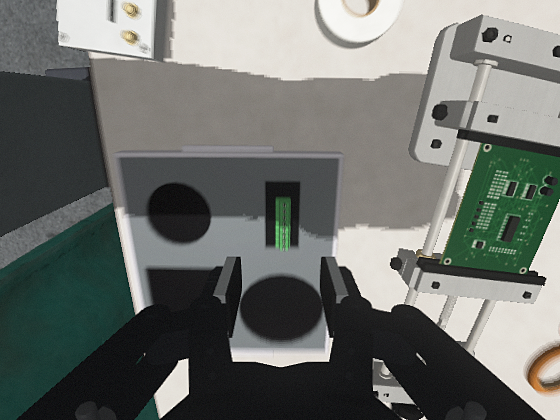

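The block is in its slot, (282,225) inside the slot at rows 182-247, slightly toward one end. Next the small tin.

```bash
python3 -m handwheel '{"gripper":[1,1,1,1,1,1,1,1],"slide":[[35,-12,0],[35,-12,0],[35,-12,0],[35,-12,0],[35,-12,0],[35,-12,0],[34,-9,0],[0,0,0]],"yaw":[0,0,0,0,0,0,0,0]}' 40
python3 - <<'E'
from m import *
c=camera("wrist");im=c["img"];cv2.imwrite("pics/w5.png",im[:,:,::-1]);print(sensors.get_obs()["ee_pos"],sensors.get_obs()["tcp_rot"])
h=cv2.cvtColor(im,cv2.COLOR_RGB2HSV)
w=(h[...,2]>225)&(h[...,1]<9);w[330:]=0
blobs(c,w,.014,300)
w=(h[...,1]>110)&(h[...,0]>105)&(h[...,0]<125);blobs(c,w,.014,15)
E
```

```text
time: 7.43
ee_pos: [0.444, 0.2212, 0.0982]
tcp_rot: [180.0, -0.1, 90.3]
wrist_force: [-0.7, -0.5, 0.1]
opening: 0.0852
grasp_force: 0.0
[0.44454634 0.21913337 0.09799748] [ 1.79962461e+02 -3.89070864e-02  9.03093626e+01]
px [287. 215.] xy 449.6 222.5 size 19.8 3.0 ang 75.5
px [333.  89.] xy 481.2 318.6 size 35.3 5.9 ang 68.6
```

View pics/w5.png

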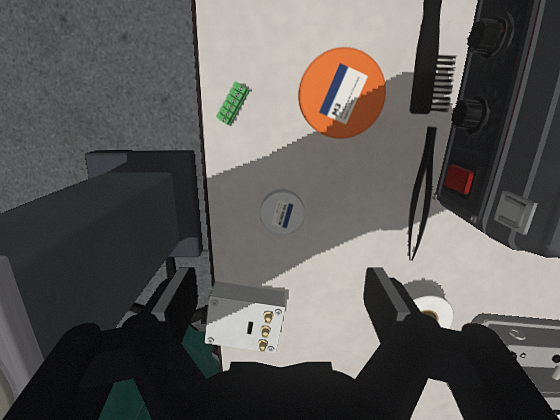

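The small tin is at (283,212), in the gripper's own shadow. The short block at (234,103) has six ways, which confirms the choice of block.

Run:
```python
from m import *
c=camera("wrist")
p=ray(c,[(260,212),(305,212),(283,190),(283,234)],.014);print(p.round(4)); print(ray(c,(283,212),.012).round(4))
```

```text
[[0.428  0.2232 0.014 ]
 [0.4645 0.2233 0.014 ]
 [0.4465 0.2417 0.014 ]
 [0.4468 0.2039 0.014 ]]
[[0.4467 0.2225 0.012 ]]
```

```bash
python3 -m handwheel '{"gripper":[0.5,0.3,0.3,0.3,0.3,0.3],"slide":[[3,2,30],[0,0,30],[0,0,22],[0,0,12],[0,0,0],[0,0,0]],"yaw":[0,0,0,0,0,0]}' 40
python3 -m handwheel '{"gripper":[-1,-1,-1,-1,-1],"slide":[[0,0,0],[0,0,0],[0,0,0],[0,0,0],[0,0,0]],"yaw":[0,0,0,0,0]}'
python3 -m handwheel '{"gripper":[-1,-1,-1],"slide":[[0,0,-30],[0,0,-35],[0,0,0]],"yaw":[0,0,0]}'
```

```text
time: 8.03
ee_pos: [0.4477, 0.2189, 0.0039]
tcp_rot: [-180.0, 0.0, 90.0]
wrist_force: [-0.8, 0.1, 0.7]
opening: 0.0555
grasp_force: 0.0
time: 8.45
ee_pos: [0.4486, 0.2198, 0.0054]
tcp_rot: [179.8, -0.0, 90.0]
wrist_force: [-0.1, -1.9, 5.9]
opening: 0.0337
grasp_force: 39.3
time: 8.7
ee_pos: [0.4504, 0.221, 0.0759]
tcp_rot: [179.5, -0.2, 90.1]
wrist_force: [0.7, 0.3, 0.3]
opening: 0.0338
grasp_force: 40.2
```

```bash
python3 -m handwheel '{"gripper":[-1,-1,-1,-1,-1,-1,-1,-1],"slide":[[-35,-1,0],[-35,-1,0],[-35,-1,0],[-35,-1,0],[-35,-1,0],[-35,0,0],[-35,0,0],[0,0,0]],"yaw":[0,0,0,0,0,0,0,0]}'
python3 -m handwheel '{"gripper":[-1,-1],"slide":[[0,0,0],[0,0,0]],"yaw":[0,0]}'
python3 - <<'E'
from m import *
c=camera("wrist");im=c["img"];cv2.imwrite("pics/w6.png",im[:,:,::-1]);o=sensors.get_obs();print(o["ee_pos"],o["tcp_rot"],o["opening"])
E
```

```text
time: 9.37
ee_pos: [0.4431, -0.0302, 0.0697]
tcp_rot: [179.9, 0.1, 89.8]
wrist_force: [-0.1, 0.3, 0.9]
opening: 0.0338
grasp_force: 40.2
time: 9.53
ee_pos: [0.443, -0.0255, 0.0691]
tcp_rot: [179.9, -0.0, 90.0]
wrist_force: [0.8, 0.4, -0.9]
opening: 0.0338
grasp_force: 40.2
[ 0.44298814 -0.0249591   0.06890862] [ 1.79936826e+02 -8.99861403e-03  9.00789537e+01] 0.03402831808784573
```

View pics/w6.png

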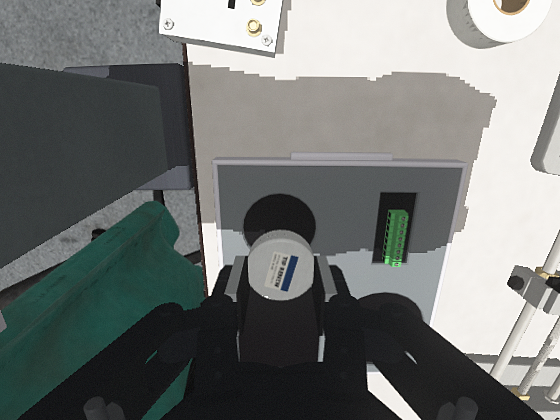

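Tin held at (281,265) over its recess (280,225). The block's lower end at (393,265) is close to the slot end, so I'll check both numerically.

Run:
```python
from m import *
c=camera("wrist");im=c["img"];h=cv2.cvtColor(im,cv2.COLOR_RGB2HSV)
print("tin",ray(c,[(281,265),(248,265),(315,265),(281,231)],.079).round(4))
d=(im.max(2)<45);d[275:]=0;d[:,430:]=0;d[:185]=0;d[:,:240]=0
print("recess");blobs(c,d,.010,100);blobs(c,d,.014,100)
g=(h[...,0]>45)&(h[...,0]<75)&(h[...,1]>90)&(h[...,2]>40);g[:,430:]=0
ys,xs=np.nonzero(g);i=ys.argmax();j=ys.argmin();print(xs[i],ys[i],xs[j],ys[j])
for z in(.023,.027):print(z,ray(c,[(xs[i],ys[i]),(xs[j],ys[j])],z).round(4))
print("slotrows",[(y,im[y,384:412:9].max(1).tolist()) for y in range(186,274,4)])
```

```text
tin [[ 0.4431 -0.0161  0.079 ]
 [ 0.4264 -0.0162  0.079 ]
 [ 0.4603 -0.0162  0.079 ]
 [ 0.4431  0.0025  0.079 ]]
recess
px [279. 220.] xy 442.1 -18.6 size 52.4 38.7 ang 1.1
px [394. 227.] xy 526.7 -25.3 size 53.9 26.0 ang 89.5
px [279. 220.] xy 442.1 -17.0 size 51.3 37.9 ang 1.1
px [394. 227.] xy 525.0 -23.6 size 52.8 25.5 ang 89.5
392 267 389 210
0.023 [[ 0.5242 -0.05    0.023 ]
 [ 0.5166 -0.0061  0.023 ]]
0.027 [[ 0.5225 -0.0477  0.027 ]
 [ 0.515  -0.0047  0.027 ]]
slotrows [(186, [92, 90, 90, 89]), (190, [91, 91, 90, 91]), (194, [21, 20, 21, 23]), (198, [27, 27, 30, 27]), (202, [27, 27, 24, 33]), (206, [26, 25, 28, 30]), (210, [27, 50, 52, 29]), (214, [26, 112, 100, 28]), (218, [29, 126, 90, 25]), (222, [25, 130, 115, 28]), (226, [21, 121, 110, 55]), (230, [23, 104, 109, 59]), (234, [23, 97, 62, 72]), (238, [39, 93, 109, 87]), (242, [96, 97, 115, 85]), (246, [57, 97, 116, 90]), (250, [98, 97, 127, 91]), (254, [11, 103, 99, 171]), (258, [60, 111, 69, 164]), (262, [92, 111, 52, 164]), (266, [162, 232, 166, 164]), (270, [162, 164, 165, 162])]
```

Run:
```python
from m import *
c=camera("wrist");im=c["img"].min(2)
for r in (255,265,275):print(r,list(zip(range(240,324,2),im[r,240:324:2].tolist())))
print("col",list(zip(range(222,312,2),im[222:312:2,268].tolist())))
```

```text
255 [(240, 147), (242, 146), (244, 152), (246, 137), (248, 109), (250, 159), (252, 151), (254, 158), (256, 156), (258, 156), (260, 159), (262, 151), (264, 149), (266, 155), (268, 156), (270, 154), (272, 160), (274, 148), (276, 143), (278, 146), (280, 159), (282, 168), (284, 169), (286, 169), (288, 170), (290, 161), (292, 105), (294, 138), (296, 155), (298, 163), (300, 159), (302, 159), (304, 156), (306, 155), (308, 157), (310, 154), (312, 133), (314, 127), (316, 81), (318, 97), (320, 96), (322, 96)]
265 [(240, 99), (242, 110), (244, 28), (246, 27), (248, 174), (250, 154), (252, 158), (254, 156), (256, 153), (258, 156), (260, 159), (262, 156), (264, 155), (266, 157), (268, 153), (270, 169), (272, 146), (274, 168), (276, 151), (278, 168), (280, 171), (282, 147), (284, 112), (286, 175), (288, 52), (290, 32), (292, 38), (294, 27), (296, 159), (298, 154), (300, 157), (302, 155), (304, 154), (306, 156), (308, 155), (310, 158), (312, 163), (314, 5), (316, 25), (318, 49), (320, 103), (322, 100)]
275 [(240, 70), (242, 27), (244, 29), (246, 27), (248, 127), (250, 155), (252, 153), (254, 152), 
[... 231 characters left out ...]
7), (296, 155), (298, 156), (300, 158), (302, 155), (304, 152), (306, 154), (308, 159), (310, 157), (312, 155), (314, 11), (316, 27), (318, 25), (320, 40), (322, 104)]
col [(222, 28), (224, 23), (226, 26), (228, 26), (230, 26), (232, 92), (234, 127), (236, 101), (238, 125), (240, 143), (242, 163), (244, 159), (246, 153), (248, 157), (250, 159), (252, 153), (254, 152), (256, 158), (258, 158), (260, 153), (262, 156), (264, 154), (266, 157), (268, 161), (270, 163), (272, 166), (274, 168), (276, 163), (278, 165), (280, 163), (282, 166), (284, 163), (286, 166), (288, 154), (290, 153), (292, 152), (294, 155), (296, 148), (298, 144), (300, 23), (302, 32), (304, 33), (306, 38), (308, 32), (310, 33)]
```

Run:
```python
from m import *
c=camera("wrist")
for z in (.066,.079):print(z,ray(c,[(281,231),(281,238),(281,300),(248,266),(313,266)],z).round(4).tolist())
print(ray(c,[(281,231)],.065).round(4))
o=sensors.get_obs();print(proj(c,[o["ee_pos"]]))
```

```text
0.066 [[0.4429, -0.0024, 0.066], [0.443, -0.0065, 0.066], [0.4431, -0.046, 0.066], [0.4247, -0.0236, 0.066], [0.4608, -0.0235, 0.066]]
0.079 [[0.4429, 0.0031, 0.079], [0.4429, -0.0006, 0.079], [0.443, -0.0366, 0.079], [0.4263, -0.0161, 0.079], [0.4591, -0.0161, 0.079]]
[[ 0.443  -0.0029  0.065 ]]
[[280.60948554 269.83846724]]
```

```bash
python3 -m handwheel '{"gripper":[-1,-1,-1,-1,-1,-1],"slide":[[-6,0,20],[0,0,20],[0,0,9],[0,0,4.5],[0,0,0],[0,0,0]],"yaw":[0,0,0,0,0,0]}'
python3 -m handwheel '{"gripper":[-0.1,0.1,0.3,0.3,0.5,0.5],"slide":[[0,0,0],[0,0,0],[0,0,0],[0,0,-10],[0,0,-40],[0,0,-40]],"yaw":[0,0,0,0,0,0]}'
```

```text
time: 10.23
ee_pos: [0.4428, -0.0309, 0.0154]
tcp_rot: [180.0, -0.0, 90.1]
wrist_force: [-1.7, 0.2, 2.4]
opening: 0.0339
grasp_force: 40.6
time: 10.73
ee_pos: [0.4411, -0.0314, 0.1052]
tcp_rot: [-179.8, -0.0, 90.1]
wrist_force: [0.5, -0.6, 1.2]
opening: 0.0642
grasp_force: 0.0
```

```bash
python3 -m handwheel '{"gripper":[1,1,1,1,1,1],"slide":[[37,1,-5],[37,1,0],[37,1,0],[37,1,0],[37,1,0],[37,1,0]],"yaw":[0,0,0,0,0,0]}' 40
python3 -m handwheel '{"gripper":[1,1,1,1,1,1,1,1],"slide":[[37,1,0],[37,1,0],[37,1,0],[37,1,0],[37,1,0],[25,1,0],[0,0,0],[0,0,0]],"yaw":[0,0,0,0,0,0,0,0]}'
python3 - <<'E'
from m import *
c=camera("wrist");im=c["img"];cv2.imwrite("pics/w7.png",im[:,:,::-1]);o=sensors.get_obs();print(o["ee_pos"],o["tcp_rot"],o["opening"])
E
```

```text
time: 11.23
ee_pos: [0.4482, 0.1924, 0.1109]
tcp_rot: [179.9, -0.0, 90.1]
wrist_force: [0.4, 0.2, 0.1]
opening: 0.0855
grasp_force: 0.0
time: 11.9
ee_pos: [0.4538, 0.4016, 0.1097]
tcp_rot: [-180.0, 0.0, 90.2]
wrist_force: [0.7, -0.2, 0.1]
opening: 0.0853
grasp_force: 0.0
[0.45394766 0.40061165 0.10992851] [-1.79980414e+02  3.50516630e-02  9.01085507e+01] 0.08518572795160914
```

View pics/w7.png

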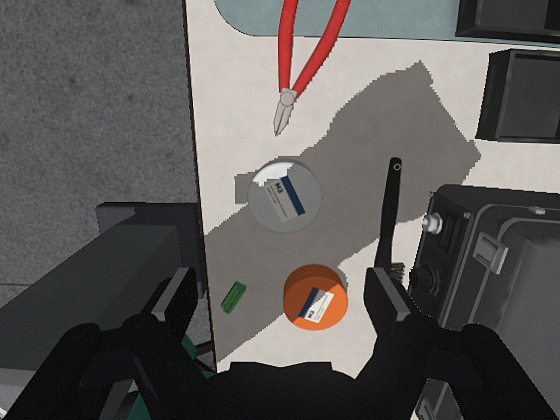

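The large tin is at (284,196), with the orange tin at (315,297) well apart from it, the brush at x px 390 and the pliers at (285,110).

Run:
```python
from m import *
c=camera("wrist")
print(ray(c,[(284,196),(248,196),(321,196),(284,232),(284,158)],.026).round(4).tolist(),ray(c,[(385,240),(388,190),(277,135)],.005).round(4).tolist())
```

```text
[[0.4567, 0.4182, 0.026], [0.428, 0.4181, 0.026], [0.4861, 0.4182, 0.026], [0.4568, 0.3871, 0.026], [0.4565, 0.4484, 0.026]] [[0.5503, 0.3699, 0.005], [0.5474, 0.4176, 0.005], [0.451, 0.4638, 0.005]]
```

```bash
python3 -m handwheel '{"gripper":[1,1,1,1,1,1,1],"slide":[[18,3,10],[0,0,30],[0,0,30],[0,0,24],[0,0,10],[0,0,0],[0,0,0]],"yaw":[0,0,0,0,0,0,0]}' 40
python3 -m handwheel '{"gripper":[-1,-1,-1,-1,-1],"slide":[[0,0,0],[0,0,0],[0,0,0],[0,0,0],[0,0,0]],"yaw":[0,0,0,0,0]}'
python3 -m handwheel '{"gripper":[-1,-1,-1,-1],"slide":[[0,0,-35],[0,0,-35],[0,0,-10],[0,0,0]],"yaw":[0,0,0,0]}'
```

```text
time: 12.58
ee_pos: [0.4576, 0.418, 0.0068]
tcp_rot: [180.0, -0.0, 90.0]
wrist_force: [0.5, 0.3, 0.8]
opening: 0.0852
grasp_force: 0.0
time: 13.0
ee_pos: [0.4581, 0.4192, 0.0083]
tcp_rot: [179.9, -0.1, 90.1]
wrist_force: [-1.6, -2.3, 7.1]
opening: 0.0573
grasp_force: 42.1
time: 13.33
ee_pos: [0.4588, 0.4201, 0.0909]
tcp_rot: [179.7, -0.3, 90.1]
wrist_force: [0.6, 0.6, -0.5]
opening: 0.0573
grasp_force: 43.6
```

```bash
python3 -m handwheel '{"gripper":[-1,-1,-1,-1,-1,-1,-1,-1],"slide":[[-36,0,0],[-36,0,0],[-36,0,0],[-36,0,0],[-36,0,0],[-36,0,0],[-36,0,0],[-36,0,0]],"yaw":[0,0,0,0,0,0,0,0]}'
python3 -m handwheel '{"gripper":[-1,-1,-1,-1,-1,-1,-1,-1],"slide":[[-36,10,0],[-36,10,0],[-36,10,0],[-36,10,0],[-36,10,0],[-36,10,0],[-33,10,0],[0,0,0]],"yaw":[0,0,0,0,0,0,0,0]}'
python3 -m handwheel '{"gripper":[-1,-1],"slide":[[0,0,0],[0,0,0]],"yaw":[0,0]}'
python3 - <<'E'
from m import *
c=camera("wrist");im=c["img"];cv2.imwrite("pics/w8.png",im[:,:,::-1]);o=sensors.get_obs();print(o["ee_pos"],o["tcp_rot"],o["opening"])
E
```

```text
time: 14.0
ee_pos: [0.4568, 0.1289, 0.0852]
tcp_rot: [-180.0, 0.0, 90.1]
wrist_force: [1.4, -0.5, -0.7]
opening: 0.0573
grasp_force: 43.6
time: 14.67
ee_pos: [0.5285, -0.1233, 0.0848]
tcp_rot: [180.0, 0.1, 89.8]
wrist_force: [-0.3, 0.4, -0.9]
opening: 0.0572
grasp_force: 43.6
time: 14.83
ee_pos: [0.5272, -0.1182, 0.0851]
tcp_rot: [-179.9, -0.0, 90.0]
wrist_force: [-0.3, 0.1, -0.6]
opening: 0.0572
grasp_force: 43.6
[ 0.52727163 -0.11769184  0.08529494] [-1.79951609e+02 -2.44438741e-02  9.00810879e+01] 0.05718550053741324
```

View pics/w8.png

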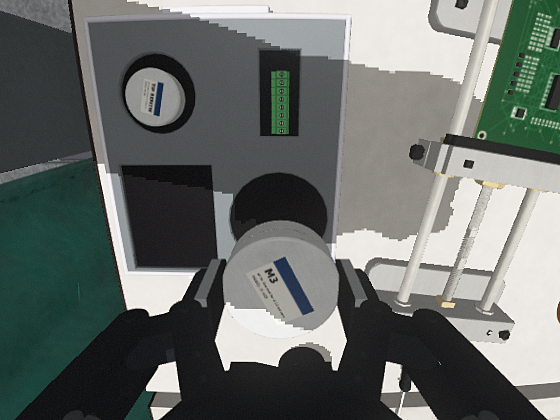

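The small tin is seated in its round recess (155,91), the block is in its slot (280,103), and the large tin is held over its recess. I'll check the held offset and the seated parts numerically.

Run:
```python
from m import *
c=camera("wrist");im=c["img"].min(2)
print("col",list(zip(range(210,246,2),im[210:246:2,265].tolist())),list(zip(range(326,346,2),im[326:346:2,282].tolist())))
print(ray(c,[(282,338),(282,240),(222,285),(341,285)],.1045).round(4).tolist())
print("bottom front",ray(c,[(282,220)],.0785).round(4))
h=cv2.cvtColor(c["img"],cv2.COLOR_RGB2HSV)
g=(h[...,0]>45)&(h[...,0]<75)&(h[...,1]>90)&(h[...,2]>40);g[:,330:]=0;blobs(c,g,.023,60);blobs(c,g,.027,60)
d=(c["img"].max(2)<45);d[:,345:]=0;d[:,:115]=0;d[265:]=0;blobs(c,d,.010,300)
print("smalltin",ray(c,[(154,90)],.024).round(4))
```

```text
col [(210, 25), (212, 21), (214, 18), (216, 24), (218, 19), (220, 21), (222, 74), (224, 116), (226, 116), (228, 113), (230, 114), (232, 116), (234, 114), (236, 113), (238, 123), (240, 146), (242, 146), (244, 145)] [(326, 239), (328, 237), (330, 237), (332, 239), (334, 239), (336, 239), (338, 224), (340, 228), (342, 228), (344, 229)]
[[0.528, -0.1472, 0.1045], [0.5278, -0.0908, 0.1045], [0.4988, -0.1148, 0.1045], [0.5565, -0.1148, 0.1045]]
bottom front [[ 0.528  -0.091   0.0785]]
px [279. 103.] xy 526.7 -30.8 size 39.0 11.6 ang 89.5
px [279. 103.] xy 526.7 -30.8 size 38.2 11.4 ang 89.5
px [278. 207.] xy 524.7 -106.5 size 75.6 53.4 ang 2.3
px [171. 213.] xy 440.8 -115.8 size 83.7 68.5 ang 89.3
px [158.  94.] xy 441.6 -24.1 size 51.9 52.2 ang 25.7
px [279.  93.] xy 526.4 -24.9 size 55.9 27.0 ang 88.9
smalltin [[ 0.4448 -0.0215  0.024 ]]
```

```bash
python3 -m handwheel '{"gripper":[-1,-1,-1,-1,-1,-1],"slide":[[1.5,0,25],[0,0,25],[0,0,12],[0,0,5.5],[0,0,0],[0,0,0]],"yaw":[0,0,0,0,0,0]}'
python3 -m handwheel '{"gripper":[0.5,0.6,0.7,0.7,1,1],"slide":[[0,0,0],[0,0,0],[0,0,0],[0,0,-15],[0,0,-40],[0,0,-40]],"yaw":[0,0,0,0,0,0]}'
```

```text
time: 15.43
ee_pos: [0.5279, -0.1163, 0.019]
tcp_rot: [180.0, 0.0, 90.1]
wrist_force: [0.1, 0.8, -0.3]
opening: 0.0575
grasp_force: 44.0
time: 15.93
ee_pos: [0.5264, -0.1166, 0.113]
tcp_rot: [-179.8, -0.0, 90.1]
wrist_force: [1.0, -0.3, 0.9]
opening: 0.0854
grasp_force: 0.0
```

```bash
python3 -m handwheel '{"gripper":[1,1,1,1,1,1,1,1],"slide":[[0,0,-20],[0,0,-10],[0,0,0],[0,0,0],[0,0,0],[0,0,0],[0,0,0],[0,0,0]],"yaw":[0.125,0.125,0.125,0.125,0.125,0.125,0.125,0.125]}' 40
python3 -m handwheel '{"gripper":[1,1,1,1,1,1],"slide":[[0,0,0],[0,0,0],[0,0,0],[0,0,0],[0,0,0],[0,0,0]],"yaw":[0.125,0.125,0.125,0.125,0.07,0]}'
python3 -m handwheel '{"gripper":[1,1,1,1,1,1,1,1],"slide":[[-18,-34,0],[-18,-34,0],[-18,-34,0],[-18,-34,0],[-18,-34,0],[-18,-34,0],[-18,-33,0],[0,0,0]],"yaw":[0,0,0,0,0,0,0,0]}'
python3 - <<'E'
from m import *
c=camera("wrist");im=c["img"];cv2.imwrite("pics/w9.png",im[:,:,::-1]);o=sensors.get_obs();print(o["ee_pos"],o["tcp_rot"])
p=proj(c,[[.375,.09,.025],[.375,.14,.025],[.447,.14,.025],[.447,.09,.025]]);print(p.round())
s=cv2.convertScaleAbs(im[80:290,140:420,::-1]);cv2.imwrite("pics/w9c.png",cv2.resize(s,(800,600),interpolation=cv2.INTER_CUBIC))
h=cv2.cvtColor(im,cv2.COLOR_RGB2HSV)
g=(h[...,0]>12)&(h[...,0]<32)&(h[...,1]>90)&(h[...,2]>60);g[330:]=0;blobs(c,g,.030,8)
for th in(205,215,225,235): 
  w=(im.min(2)>th);w[330:]=0;print(th);blobs(c,w,.025,800)
E
```

```text
time: 16.6
ee_pos: [0.5278, -0.1169, 0.1434]
tcp_rot: [180.0, -0.0, 32.4]
wrist_force: [0.5, -0.7, 0.9]
opening: 0.0856
grasp_force: 0.0
time: 17.1
ee_pos: [0.5277, -0.1169, 0.1434]
tcp_rot: [180.0, -0.0, -0.1]
wrist_force: [0.8, 1.0, -0.7]
opening: 0.0857
grasp_force: 0.0
time: 17.77
ee_pos: [0.3992, 0.0499, 0.1462]
tcp_rot: [-177.0, 0.0, 5.2]
wrist_force: [1.1, 0.5, 0.5]
opening: 0.0859
grasp_force: 0.0
[0.40066047 0.04921561 0.14617572] [-1.77018678e+02 -5.71028893e-02  5.10246247e+00]
[[244. 222.]
 [193. 217.]
 [193. 141.]
 [248. 146.]]
205
px [379. 164.] xy 443.2 -26.7 size 34.8 33.5 ang 9.8
px [466. 157.] xy 476.7 -66.1 size 160.7 191.3 ang 2.5
px [126. 127.] xy 460.2 230.9 size 219.1 148.6 ang 86.4
215
px [379. 164.] xy 442.9 -26.8 size 33.9 33.7 ang 6.0
px [194. 180.] xy 414.0 138.0 size 24.6 68.1 ang 88.9
px [515.  72.] xy 530.1 -126.2 size 58.7 58.6 ang 71.0
225
px [379. 164.] xy 443.3 -26.7 size 33.0 33.5 ang 6.1
235
```

View pics/w9c.png

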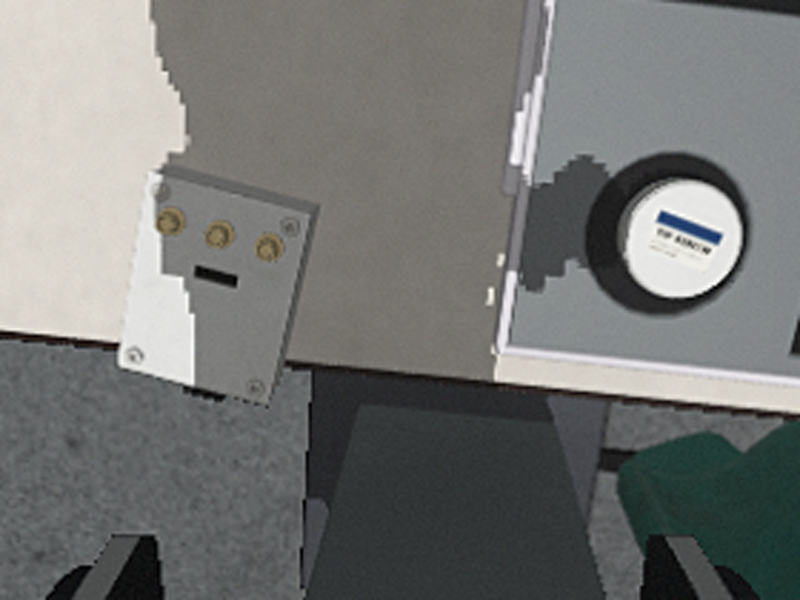

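The can's lid corners in the crop are about (155,172), (310,208), (268,402) and (120,365), with the gold sockets toward +x and its black socket at the near edge. The small tin sits centred in its recess. The arm stopped short and tilted, so I'll check the joints.

```bash
python3 -m handwheel '{"gripper":[1,1,1],"slide":[[0,0,0],[0,0,0],[0,0,0]],"yaw":[0,0,0]}'
python3 - <<'E'
from m import *
o=sensors.get_obs();print(o["q"].round(1),o["ee_pos"],o["tcp_rot"],o["joint_efforts"].round(1))
E
```

```text
time: 18.07
ee_pos: [0.4019, 0.0482, 0.1454]
tcp_rot: [-177.0, 0.0, 4.9]
wrist_force: [-0.7, 0.3, 0.2]
opening: 0.0854
grasp_force: 0.0
[  4.8 -15.9 -18.7  87.2   3.  179.9] [0.40185232 0.04824209 0.14543685] [-1.77038275e+02  3.87840790e-02  4.85921079e+00] [  0.2 -30.1  47.1   0.    0.2  -0. ]
```

Run:
```python
from m import *
c=camera("wrist")
p=ray(c,[(194.3,140.2),(248.5,152.8),(233.8,220.7),(182,207.8)],.025)[:,:2];print(p.round(4),p.mean(0))
for a,b in((0,1),(1,2),(3,2),(0,3)):
    d=p[b]-p[a];print(np.linalg.norm(d).round(4),np.degrees(np.arctan2(d[1],d[0])).round(1))
```

```text
[[0.4514 0.1362]
 [0.4445 0.0872]
 [0.3784 0.0981]
 [0.3864 0.1488]] [0.41516547 0.11757901]
0.0495 -98.1
0.067 170.6
0.0513 -99.0
0.0662 169.0
```

The arm ran into joint 6's limit at yaw 0. The can's yaw is about -9.5°, so I'll take it with the tool at 170.5°, which is the half-turn equivalent.

```bash
for i in 1 2; do python3 -m handwheel '{"gripper":[1,1,1,1,1,1,1,1],"slide":[[0,0,0],[0,0,0],[0,0,0],[0,0,0],[0,0,0],[0,0,0],[0,0,0],[0,0,0]],"yaw":[-0.125,-0.125,-0.125,-0.125,-0.125,-0.125,-0.125,-0.125]}'; done
python3 -m handwheel '{"gripper":[1,1,1,1,1,1,1],"slide":[[0,0,0],[0,0,0],[0,0,0],[0,0,0],[0,0,0],[0,0,0],[0,0,0]],"yaw":[-0.12,-0.12,-0.12,-0.12,-0.12,-0.12,0]}'
python3 - <<'E'
from m import *
o=sensors.get_obs();print(o["q"].round(1),o["ee_pos"],o["tcp_rot"])
E
```

```text
time: 18.78
ee_pos: [0.4016, 0.0483, 0.1453]
tcp_rot: [-178.4, -2.5, 62.5]
wrist_force: [0.0, 0.2, 0.1]
opening: 0.0853
grasp_force: 0.0
time: 19.45
ee_pos: [0.4016, 0.0483, 0.1453]
tcp_rot: [178.8, -2.7, 119.8]
wrist_force: [-0.1, 0.8, 0.4]
opening: 0.0856
grasp_force: 0.0
time: 20.03
ee_pos: [0.4016, 0.0483, 0.1453]
tcp_rot: [177.3, -1.3, 161.0]
wrist_force: [0.3, -1.0, 1.0]
opening: 0.0855
grasp_force: 0.0
[  4.8 -15.9 -18.8  87.2   3.   23.8] [0.40159614 0.04831989 0.14533243] [177.30969087  -1.2569843  161.03514569]
```

The tool kept a 3° tilt (q5) from that limit. I'll undo it by pressing the opposite limit of joint 6 the other way.

```bash
for i in 1 2 3; do python3 -m handwheel '{"gripper":[1,1,1,1,1,1,1,1],"slide":[[0,0,0],[0,0,0],[0,0,0],[0,0,0],[0,0,0],[0,0,0],[0,0,0],[0,0,0]],"yaw":[-0.125,-0.125,-0.125,-0.125,-0.125,-0.125,-0.125,-0.125]}' >/dev/null; done
python3 -m handwheel '{"gripper":[1,1,1,1,1,1],"slide":[[0,0,0],[0,0,0],[0,0,0],[0,0,0],[0,0,0],[0,0,0]],"yaw":[-0.125,-0.125,-0.125,-0.125,-0.05,0]}'
python3 -c "from h import *;print(sensors.get_obs()['q'].round(2))"
python3 -m handwheel '{"gripper":[1,1,1],"slide":[[0,30,0],[0,30,0],[0,0,0]],"yaw":[0,0,0]}'
python3 -c "from h import *;print(sensors.get_obs()['q'].round(2))"
```

```text
time: 22.53
ee_pos: [0.4015, 0.0484, 0.1454]
tcp_rot: [-177.0, 0.1, 4.0]
wrist_force: [-0.7, -0.1, -0.7]
opening: 0.0854
grasp_force: 0.0
[   4.78  -15.94  -18.78   87.22    2.97 -179.22]
time: 22.78
ee_pos: [0.4037, 0.0205, 0.1425]
tcp_rot: [-178.5, 0.1, 1.6]
wrist_force: [-0.4, 0.0, 0.1]
opening: 0.0856
grasp_force: 0.0
[   1.87  -15.89  -19.03   86.97    1.47 -179.74]
```

It works: q5 has gone from 2.97 to 1.47. I'll push the same amount again.

```bash
python3 -m handwheel '{"gripper":[1,1,1],"slide":[[0,29,0],[0,29,0],[0,0,0]],"yaw":[0,0,0]}'
python3 -c "from h import *;print(sensors.get_obs()['q'].round(2))"
```

```text
time: 23.03
ee_pos: [0.4049, -0.0029, 0.1415]
tcp_rot: [180.0, 0.1, -0.5]
wrist_force: [-0.4, 0.4, 0.2]
opening: 0.0856
grasp_force: 0.0
[-3.9000e-01 -1.5790e+01 -1.9050e+01  8.6840e+01 -3.0000e-02 -1.7989e+02]
```

```bash
for i in 1 2 3; do python3 -m handwheel '{"gripper":[1,1,1,1,1,1,1,1],"slide":[[0,0,0],[0,0,0],[0,0,0],[0,0,0],[0,0,0],[0,0,0],[0,0,0],[0,0,0]],"yaw":[0.125,0.125,0.125,0.125,0.125,0.125,0.125,0.125]}' >/dev/null; done
python3 -m handwheel '{"gripper":[1,1,1],"slide":[[0,0,0],[0,0,0],[0,0,0]],"yaw":[0.125,0.125,0.049]}'
python3 -m handwheel '{"gripper":[1,1,1,1,1,1],"slide":[[3,30,0],[3,30,0],[3,30,0],[2,29,0],[0,0,0],[0,0,0]],"yaw":[0,0,0,0,0,0]}'
python3 - <<'E'
from m import *
o=sensors.get_obs();print(o["q"].round(1),o["ee_pos"],o["tcp_rot"])
c=camera("wrist");im=c["img"];h=cv2.cvtColor(im,cv2.COLOR_RGB2HSV)
g=(h[...,0]>12)&(h[...,0]<32)&(h[...,1]>90)&(h[...,2]>60);print("gold");blobs(c,g,.030,8)
# predicted lid corners and local edges
a=np.radians(-9.5);ux=np.array([np.cos(a),np.sin(a),0]);uy=np.array([-np.sin(a),np.cos(a),0]);C=np.array([.4135,.1165,.025])
print(proj(c,[C,C+.036*ux,C-.036*ux,C+.0265*uy,C-.0265*uy]).round(1))
gr=im.min(2)
for s,l in((ux,36),(-ux,36),(uy,26),(-uy,26)):
    d=np.arange(-12,13,2);P=proj(c,[C+s*(l+k)/1000 for k in d]).round().astype(int);print(l,[(int(k),int(gr[v,u])) for k,(u,v) in zip(d,P) if 0<=v<420 and 0<=u<560])
E
```

```text
time: 25.28
ee_pos: [0.4049, -0.0015, 0.1416]
tcp_rot: [180.0, -0.1, 170.2]
wrist_force: [-0.5, -0.4, 0.5]
opening: 0.0851
grasp_force: 0.0
time: 25.78
ee_pos: [0.4132, 0.1188, 0.1416]
tcp_rot: [180.0, -0.1, 170.8]
wrist_force: [0.3, -0.3, -0.1]
opening: 0.0854
grasp_force: 0.0
[ 16.  -12.3 -16.2  86.2   0.1  25.2] [0.41318421 0.11878162 0.14156289] [ 1.79965688e+02 -1.24746158e-01  1.70797732e+02]
gold
px [311. 341.] xy 569.9 125.3 size 22.0 20.8 ang 80.3
[[277.4 204.8]
 [277.4 240.6]
 [277.4 166. ]
 [306.2 204.9]
 [248.6 204.7]]
36 [(-12, 100), (-10, 100), (-8, 103), (-6, 97), (-4, 93), (-2, 97), (0, 91), (2, 91), (4, 92), (6, 92), (8, 95), (10, 91), (12, 91)]
36 [(-12, 103), (-10, 101), (-8, 99), (-6, 99), (-4, 99), (-2, 98), (0, 111), (2, 13), (4, 19), (6, 22), (8, 12), (10, 87), (12, 87)]
26 [(-12, 100), (-10, 100), (-8, 102), (-6, 99), (-4, 100), (-2, 99), (0, 100), (2, 98), (4, 104), (6, 90), (8, 92), (10, 91), (12, 94)]
26 [(-12, 102), (-10, 103), (-8, 101), (-6, 103), (-4, 91), (-2, 91), (0, 141), (2, 170), (4, 171), (6, 169), (8, 170), (10, 172), (12, 173)]
```

The can's edges put its centre at about y=0.121, so I'll shift 2 mm and go down.

```bash
python3 -m handwheel '{"gripper":[1,1,1,1,1,1,1],"slide":[[0,2,35],[0,0,35],[0,0,35],[0,0,22],[0,0,8],[0,0,0],[0,0,0]],"yaw":[0,0,0,0,0,0,0]}' 50
python3 -m handwheel '{"gripper":[-1,-1,-1,-1,-1],"slide":[[0,0,0],[0,0,0],[0,0,0],[0,0,0],[0,0,0]],"yaw":[0,0,0,0,0]}'
python3 -m handwheel '{"gripper":[-1,-1,-1,-1],"slide":[[0,0,-30],[0,0,-35],[0,0,-15],[0,0,0]],"yaw":[0,0,0,0]}'
```

```text
time: 26.42
ee_pos: [0.4139, 0.1193, 0.0077]
tcp_rot: [179.9, -0.1, 170.6]
wrist_force: [0.2, 0.4, 1.1]
opening: 0.0855
grasp_force: 0.0
time: 26.83
ee_pos: [0.4144, 0.12, 0.0083]
tcp_rot: [179.9, 0.0, 170.7]
wrist_force: [-1.8, -1.5, 7.5]
opening: 0.0508
grasp_force: 51.1
time: 27.17
ee_pos: [0.4157, 0.1204, 0.0912]
tcp_rot: [179.8, 0.2, 170.7]
wrist_force: [-0.2, -0.7, -0.2]
opening: 0.0515
grasp_force: 53.5
```

```bash
python3 -m handwheel '{"gripper":[-1,-1,-1,-1,-1,-1,-1,-1],"slide":[[0,0,0],[0,0,0],[0,0,0],[0,0,0],[0,0,0],[0,0,0],[0,0,0],[0,0,0]],"yaw":[0.12,0.12,0.12,0.12,0.12,0.12,0.12,0.12]}'
python3 -m handwheel '{"gripper":[-1,-1,-1,-1,-1],"slide":[[0,0,0],[0,0,0],[0,0,0],[0,0,0],[0,0,0]],"yaw":[0.12,0.12,0.12,0.09,0]}'
python3 -m handwheel '{"gripper":[-1,-1,-1,-1,-1,-1,-1,-1],"slide":[[-34,4,0],[-34,4,0],[-34,4,0],[-34,4,0],[-34,4,0],[-34,4,0],[-33,4,0],[0,0,0]],"yaw":[0,0,0,0,0,0,0,0]}'
python3 -m handwheel '{"gripper":[-1,-1],"slide":[[0,0,0],[0,0,0]],"yaw":[0,0]}'
python3 - <<'E'
from m import *
o=sensors.get_obs();print(o["q"].round(1),o["ee_pos"],o["tcp_rot"])
c=camera("wrist");im=c["img"];cv2.imwrite("pics/w10.png",im[:,:,::-1])
x,y,z=o["ee_pos"];zl=z-.007+.025
C=np.array([x,y,zl]);gr=im.min(2)
for s,l in(([0,1,0],36),([0,-1,0],36),([1,0,0],26),([-1,0,0],26)):
    d=np.arange(-12,13,2);P=proj(c,[C+np.array(s)*(l+k)/1000 for k in d]).round().astype(int);print(s,[(int(k),int(gr[v,u])) for k,(u,v) in zip(d,P) if 0<=v<420 and 0<=u<560])
d=(im.max(2)<45);d[200:]=0;blobs(c,d,.010,300)
E
```

```text
time: 27.83
ee_pos: [0.4133, 0.1197, 0.086]
tcp_rot: [-179.9, -0.1, 115.3]
wrist_force: [0.2, -0.3, -1.1]
opening: 0.051
grasp_force: 53.5
time: 28.25
ee_pos: [0.4133, 0.1197, 0.0861]
tcp_rot: [-179.9, -0.1, 89.7]
wrist_force: [-0.1, -0.1, -1.3]
opening: 0.0511
grasp_force: 53.5
time: 28.92
ee_pos: [0.4412, -0.1217, 0.0859]
tcp_rot: [-179.9, 0.0, 89.9]
wrist_force: [-0.0, -0.2, -1.1]
opening: 0.0511
grasp_force: 53.5
time: 29.08
ee_pos: [0.4408, -0.1171, 0.086]
tcp_rot: [-179.9, -0.1, 90.0]
wrist_force: [0.3, 0.2, -0.4]
opening: 0.0509
grasp_force: 53.5
[-14.9  -8.1 -18.8  79.5   0.   75.1] [ 0.44076112 -0.11714997  0.08596815] [-1.79860782e+02 -8.71043844e-02  8.99545856e+01]
[0, 1, 0] [(-12, 157), (-10, 156), (-8, 158), (-6, 158), (-4, 155), (-2, 157), (0, 151), (2, 89), (4, 35), (6, 35), (8, 35), (10, 29), (12, 29)]
[0, -1, 0] [(-12, 104), (-10, 247), (-8, 240), (-6, 237), (-4, 237), (-2, 239), (0, 239), (2, 237), (4, 237), (6, 238), (8, 237), (10, 236), (12, 239)]
[1, 0, 0] [(-12, 155), (-10, 159), (-8, 155), (-6, 158), (-4, 157), (-2, 160), (0, 36), (2, 34), (4, 34), (6, 107), (8, 103), (10, 108), (12, 35)]
[-1, 0, 0] [(-12, 157), (-10, 158), (-8, 159), (-6, 157), (-4, 156), (-2, 157), (0, 13), (2, 27), (4, 26), (6, 93), (8, 101), (10, 99), (12, 26)]
px [391. 187.] xy 526.2 -89.7 size 65.6 19.7 ang 0.0
px [282. 182.] xy 441.7 -86.8 size 25.6 69.2 ang 89.9
px [283.  94.] xy 442.1 -24.2 size 51.5 52.2 ang 89.9
px [403.  92.] xy 526.9 -24.8 size 55.5 26.2 ang 89.9
px [188.  94.] xy 376.1 -25.0 size 3.9 85.4 ang 0.1
px [198.  89.] xy 383.1 -24.4 size 113.9 2.9 ang 89.9
```

```bash
python3 -m handwheel '{"gripper":[-1,-1,-1,-1,-1,-1],"slide":[[-0.5,1,25],[0,0,25],[0,0,12],[0,0,5.5],[0,0,0],[0,0,0]],"yaw":[0,0,0,0,0,0]}'
python3 -m handwheel '{"gripper":[0.3,0.45,0.45,0.45,0.45,0.45],"slide":[[0,0,0],[0,0,0],[0,0,0],[0,0,-15],[0,0,-40],[0,0,-40]],"yaw":[0,0,0,0,0,0]}'
python3 -m handwheel '{"gripper":[0.45,0.45,0.45,0.45,0.45,0.45],"slide":[[30,-10,-20],[30,-10,-20],[30,-10,0],[30,-10,0],[30,0,0],[0,0,0]],"yaw":[0,0,0,0,0,0]}'
python3 - <<'E'
from m import *
for n in("wrist","scene","side"):
    c=camera(n);im=c["img"];cv2.imwrite(f"pics/{n}9.png",im[:,:,::-1]);h=cv2.cvtColor(im,cv2.COLOR_RGB2HSV);print(n)
    P=proj(c,[[.442,-.117,.035],[.528,-.117,.036],[.443,-.025,.024],[.527,-.03,.023]]).round(0);print(P)
    g=(h[...,0]>45)&(h[...,0]<75)&(h[...,1]>90)&(h[...,2]>40);blobs(c,g,.023,20)
    w=im.min(2)>120
    for p,z in zip(P[:3],(.035,.036,.024)):
        if 0<=p[0]<560 and 0<=p[1]<420:
            n_,lab,st,ce=cv2.connectedComponentsWithStats(((h[...,1]<40)&(h[...,2]>135)).astype(np.uint8))
            k=lab[int(p[1]),int(p[0])];print(p,"lab",k,st[k].tolist(),ray(c,ce[k],z).round(3).tolist())
E
```

```text
time: 29.63
ee_pos: [0.4422, -0.1171, 0.0196]
tcp_rot: [-179.9, -0.1, 90.0]
wrist_force: [0.1, 0.2, -1.3]
opening: 0.0511
grasp_force: 53.6
time: 30.13
ee_pos: [0.4409, -0.1175, 0.1139]
tcp_rot: [-179.7, -0.1, 89.9]
wrist_force: [1.3, -0.1, 0.1]
opening: 0.0615
grasp_force: 0.0
time: 30.63
ee_pos: [0.4022, 0.0358, 0.1547]
tcp_rot: [-180.0, -0.1, 90.1]
wrist_force: [0.9, -1.3, 0.0]
opening: 0.0619
grasp_force: 0.0
wrist
[[316. 335.]
 [393. 335.]
 [320. 256.]
 [399. 260.]]
px [396. 258.] xy 523.4 -28.3 size 44.7 15.3 ang 89.6
px [546. 257.] xy 705.1 -25.7 size 97.8 57.7 ang 82.1
[316. 335.] lab 1 [258, 0, 302, 414, 68831] [[0.532, 0.07, 0.035]]
[393. 335.] lab 0 [0, 0, 560, 420, 153911] [[0.35, 0.015, 0.036]]
[320. 256.] lab 1 [258, 0, 302, 414, 68831] [[0.538, 0.068, 0.024]]
scene
[[362. 202.]
 [338. 188.]
 [332. 218.]
 [311. 203.]]
px [213. 287.] xy 387.0 318.6 size 25.5 14.8 ang 54.2
px [311. 206.] xy 516.7 -20.3 size 48.5 19.0 ang 88.6
px [269. 172.] xy 730.4 -44.6 size 92.2 64.7 ang 83.0
[362. 202.] lab 7 [0, 0, 457, 392, 47673] [[0.607, 0.224, 0.035]]
[338. 188.] lab 7 [0, 0, 457, 392, 47673] [[0.605, 0.224, 0.036]]
[332. 218.] lab 7 [0, 0, 457, 392, 47673] [[0.623, 0.216, 0.024]]
side
[[285. 244.]
 [316. 238.]
 [273. 231.]
 [303. 227.]]
px [214.  91.] xy 643.1 1407.6 size 23.3 161.9 ang 0.4
px [216.  75.] xy 745.9 1757.9 size 622.9 44.8 ang 82.6
[285. 244.] lab 2 [0, 0, 560, 420, 75596] [[0.602, 0.322, 0.035]]
[316. 238.] lab 2 [0, 0, 560, 420, 75596] [[0.601, 0.319, 0.036]]
[273. 231.] lab 2 [0, 0, 560, 420, 75596] [[0.611, 0.346, 0.024]]
```

```bash
python3 -m handwheel '{"gripper":[0.45,0.45,0.45,0.45,0.45,0.45,0.45,0.45],"slide":[[0,0,-30],[-30,13,-20],[-32,13,-20],[-32,13,-20],[-32,13,-20],[-32,13,-10],[-32,13,0],[0,0,0]],"yaw":[0,0,0,0,0,0,0,0]}'
python3 -m handwheel '{"gripper":[0.45,0.45],"slide":[[0,0,0],[0,0,0]],"yaw":[0,0]}'
python3 - <<'E'
from m import *
c=camera("wrist");im=c["img"];cv2.imwrite("pics/w11.png",im[:,:,::-1]);gr=im.max(2)
print((-c["R"].T@c["t"]).round(3))
def prof(C,dirn,L):
    d=np.arange(0,L,1.5);P=proj(c,[np.array(C)+np.array(dirn)*k/1000 for k in d]).round().astype(int)
    return " ".join(f"{k:g}:{gr[v,u]}" for k,(u,v) in zip(d,P) if k>L-34)
for n,C,lx,ly in [("can",[.442,-.1165,.010],46,56),("large",[.528,-.1165,.010],50,50),("small",[.4425,-.0245,.010],40,40),("block",[.527,-.025,.010],26,42)]:
    print(n)
    for nm,s,L in(("+x",[1,0,0],lx),("-x",[-1,0,0],lx),("+y",[0,1,0],ly),("-y",[0,-1,0],ly)):print(nm,prof(C,s,L))
E
```

```text
time: 31.45
ee_pos: [0.4816, -0.164, 0.2729]
tcp_rot: [-179.9, 0.0, 89.6]
wrist_force: [0.9, -0.2, -0.6]
opening: 0.062
grasp_force: 0.0
time: 31.62
ee_pos: [0.4798, -0.159, 0.2734]
tcp_rot: [-179.8, -0.1, 89.8]
wrist_force: [-0.3, -0.3, 0.8]
opening: 0.062
grasp_force: 0.0
[ 0.48  -0.075  0.416]
can
+x 13.5:231 15:230 16.5:231 18:227 19.5:232 21:233 22.5:234 24:250 25.5:114 27:13 28.5:24 30:26 31.5:29 33:40 34.5:72 36:135 37.5:65 39:74 40.5:74 42:74 43.5:76 45:69
-x 13.5:231 15:228 16.5:232 18:232 19.5:232 21:232 22.5:233 24:234 25.5:233 27:234 28.5:239 30:60 31.5:28 33:33 34.5:39 36:93 37.5:137 39:145 40.5:141 42:137 43.5:215 45:233
+y 22.5:128 24:129 25.5:127 27:128 28.5:129 30:128 31.5:129 33:124 34.5:135 36:110 37.5:14 39:27 40.5:29 42:25 43.5:52 45:75 46.5:73 48:74 49.5:75 51:71 52.5:72 54:72 55.5:75
-y 22.5:197 24:153 25.5:169 27:239 28.5:233 30:232 31.5:234 33:242 34.5:241 36:39 37.5:46 39:49 40.5:46 42:53 43.5:103 45:134 46.5:167 48:238 49.5:212 51:189 52.5:216 54:212 55.5:211
large
+x 16.5:129 18:129 19.5:126 21:128 22.5:128 24:127 25.5:125 27:121 28.5:125 30:125 31.5:125 3
[... 1150 characters left out ...]
129 15:128 16.5:131 18:121 19.5:36 21:18 22.5:21 24:26 25.5:53 27:78 28.5:73 30:73 31.5:74 33:73 34.5:72 36:73 37.5:73 39:73
block
+x 0:87 1.5:87 3:89 4.5:91 6:47 7.5:27 9:29 10.5:28 12:27 13.5:72 15:81 16.5:77 18:72 19.5:74 21:78 22.5:77 24:75 25.5:71
-x 0:87 1.5:80 3:66 4.5:75 6:47 7.5:23 9:29 10.5:28 12:25 13.5:43 15:73 16.5:75 18:75 19.5:75 21:77 22.5:77 24:74 25.5:78
+y 9:191 10.5:152 12:121 13.5:193 15:182 16.5:105 18:37 19.5:43 21:46 22.5:39 24:44 25.5:45 27:40 28.5:48 30:134 31.5:141 33:140 34.5:141 36:140 37.5:138 39:140 40.5:140
-y 9:92 10.5:84 12:84 13.5:78 15:95 16.5:88 18:96 19.5:74 21:92 22.5:97 24:99 25.5:28 27:25 28.5:74 30:74 31.5:76 33:73 34.5:71 36:73 37.5:71 39:74 40.5:69
```

Black floor shows on all four sides of every part, so all four lie within their recesses. The jar and short block were never touched. Handing in.

```bash
python3 -c "from workcell import ticket;print(ticket.job_done())"
```

```text
the job is handed in; nothing more can be done
None
```

The job is handed in at about 32 s: the can, both light grey tins and the long block are each in their own recess. A last camera check showed black floor on all four sides of each part, and I never touched the jar or the short block. No verdict came back.

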